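# Set out the cased cakes on their serving boards

### The job

Pick out the four cakes that stand in pleated paper cases and set each down in the recess of the wooden board that matches its shape and size: large muffin, mini muffin, square cake and oblong loaf cake, each flat and upright on the floor of its recess. Keep the cakes upright all the way, and leave the two bare bakes without a case, the slice and the swirl pastry, where they lie.

Things in the scene. Friction and masses are not known exactly. Their poses are not given: they have to be found in the camera images.
- muffin_large: the large round muffin in a straight-sided pleated white paper case (rigid, sides vertical) with a golden-brown domed top; origin at the centre of the underside, z up. 62 mm in diameter, case 42 mm high, 60 mm high with the dome. Stands on the counter.
- muffin_mini: the mini round muffin in a straight-sided pleated white paper case (rigid, sides vertical) with a golden-brown domed top; origin at the centre of the underside, z up. 42 mm in diameter, case 34 mm high, 48 mm high with the dome. Stands on the counter.
- cake_square: the square cake in a straight-sided pleated white paper case (rigid, sides vertical) with a golden-brown flat top; origin at the centre of the underside, z up. 56 x 56 mm, case 36 mm high, 46 mm high in all; x and y along its sides. Stands on the counter.
- cake_loaf: the oblong loaf cake in a straight-sided pleated white paper case (rigid, sides vertical) with a golden-brown flat top; origin at the centre of the underside, z up. 112 mm long (its x) and 46 mm wide (its y), case 36 mm high, 50 mm high in all. Stands on the counter.
- board_large_round: pale wooden serving board, 104 x 104 mm and 18 mm thick, fixed to the counter, with one round (76 mm in diameter) recess in the middle, 8 mm deep, its floor 10 mm above the counter; origin at the centre of the underside (on the counter, under the recess's centre), x and y along its sides
- board_small_round: pale wooden serving board, 84 x 84 mm and 18 mm thick, fixed to the counter, with one round (56 mm in diameter) recess in the middle, 8 mm deep, its floor 10 mm above the counter; origin at the centre of the underside (on the counter, under the recess's centre), x and y along its sides
- board_square: pale wooden serving board, 98 x 98 mm and 18 mm thick, fixed to the counter, with one square (70 x 70 mm) recess in the middle, 8 mm deep, its floor 10 mm above the counter; origin at the centre of the underside (on the counter, under the recess's centre), x and y along its sides and the recess's
- board_oblong: pale wooden serving board, 154 (its x) x 88 (its y) mm and 18 mm thick, fixed to the counter, with one oblong (126 mm along x, 60 mm along y) recess in the middle, 8 mm deep, its floor 10 mm above the counter; origin at the centre of the underside (on the counter, under the recess's centre), x and y along its sides and the recess's
- bare_slice: an oblong flapjack slice without any paper case, 112 x 76 mm and 38 mm high, loose on the counter among the cakes; to be left alone. Origin at the centre of the underside, x along its length
- bare_swirl: a round glazed swirl pastry without any paper case, about 92 mm across and 32 mm high, loose on the counter among the cakes; to be left alone. Origin at the centre of the underside
There are look-alikes about, which are no part of the job. What is shaped like the board_square but yellow is not meant.

How it is judged:
By the outcome, as a careful person would: the job done as asked, in the order asked, and still so for the second after the job is handed in, with the robot touching nothing.
It also fails if it takes over 109 s, if anything falls off the work surface, if the arm or the gripper's body presses on something with over 40 N, if the wrist force passes 120 N, or if a joint passes its speed limit or range.

### The arm

A 6-joint arm with a two-finger parallel gripper is mounted at the origin on the work surface; the furniture and walls round the work are solid. World frame = base frame: x ahead of the robot, y to its left, z up, the work surface at z = 0. Lengths are in m, angles in degrees, forces in N, time in s.
With the tool pointing down it reaches from about 0.375 to 0.9 m from the base axis. Payload 3.1 kg.
Tool frame: the origin (TCP) lies on the centre line of the jaws, within the pads' length; the fingertips stand 17 mm ahead of it and the grasp point (between the pads) lies 2 mm behind it; z points along the fingers, y is the line along which they close (so a half turn about z gives the same grasp; the last joint's range is limited). The gripper opens to 87 mm and grips with 3 to 60 N. Pads are 19 mm wide; open, the fingers measure 117 mm over their backs; the gripper's body (75 mm by 190 mm) begins 51 mm behind the grasp point.
Start: joints at [59.101, 30.224, 82.088, -0, 67.689, -10.227], TCP at [0.221, 0.585, 0.24] pointing down, gripper open.
Joint ranges: [-176.69, 176.69], [-43.24, 126.21], [12.49, 139.97], [-82, 262], [0, 151.66], [-163.58, 163.58]. Speed limits (degrees/s): [159.86, 159.86, 180, 180, 180, 180].

### API

Orientations are given as a 3x3 rotation matrix whose columns are the frame's x, y, z axes.
In Python, from rig import bot, imaging, finder gives the robot as it stands. The module is installed in compiled form; this text tells all that it offers.
- The arm moves only by the tool play_rows, never from a script. Its argument "motion" is a list that holds one entry, the list of rows, each a list of 6 numbers: the shift along the tool's x, y, z in shares of 800 mm (1.0 is 800 mm), then the turn, a rotation vector about the tool's x, y, z in parts of the range, where 1.0 means 2 pi rad. In form: [[[dx, dy, dz, wx, wy, wz], ...]]. A call has 1 to 8 rows; each row is the pose to reach, as a shift and turn from the pose commanded when the call began, along the tool's axes at that moment; what a row does not reach only later rows make up. A row lasts 1/12 s, in which the tool goes at most 41.7 mm and 7.16 degrees, less where a joint would pass 70% of its speed; a pose out of reach is approached as far as the arm can. Shift and turn numbers lie between -1 and 1, and a call with a number outside is refused. A call with a gripper value outside its range is refused whole. "fingers" is the finger opening in m, from 0 to 0.087, set as the call begins (left out, the last holds). The fingers move at their own pace and stop on an object; the grip force is fixed at half the most. Time passes only in rows, so rows that repeat a pose let the fingers close. It gives the time, the measured TCP pose, the force, the opening and the grip force at its end, in the units of the state.
- bot.read_state(): the state, without advancing time (a new reading comes with each control period).
- imaging.capture(name): name is "side" or "top"; returns a dict with "frame" (400x640x3 uint8, red, green, blue), "camera_matrix" (3x3 intrinsics, pixels), "R" (3x3) and "t" (3): a world point X has camera coordinates R X + t. Camera axes: x right, y down, z forward; pixel columns grow to the right and rows downward; lengths in m; the calibration is good to about 2 mm. A picture is of the moment at which its call begins. There is no depth.
- bot.hand_in(): hands the job in; it is judged then, once.
Trained networks look in the newest picture that a camera, given by its name, has taken for a name from the list of things; names that differ only in an ending like _2 or _b are one class to them, and where a whole thing is asked for, a point or a joint stands for the part that bears it (a point fixed in the world has none). Each returns a list of dicts, best first, with "confidence" (0 to 1); they miss things now and then, are a little off and sometimes report something else, mostly with a low value. They report only what shows in the picture. A call takes as long as a camera call. They do not tell look-alikes from the thing itself.
- finder.recognise(camera, name): "at" ([x, y, z] in m, in world coordinates, good to about 4 mm: the middle of the surface that is visible of it).
- finder.outline_of(camera, name): "pixels" (400x640 bool, what is visible of it).
The state is a dict: "time_s": time; "joint_positions": joint angles; "qvel": joint speeds; "tau": joint torques, N m; "position": TCP position; "tcp_rot": TCP orientation; "force": force on the tool from outside, world axes, zero at the start; "moment": the same for the moment, N m; "opening": opening from 0.0 (shut) to 1.0 (fully open); "grasp_force": force on a finger pad.
Only numpy, scipy, OpenCV 4.12 (cv2) and the standard library are available. Lean on these libraries where they do the work, as an engineer would, in place of code of your own. Each camera call takes 0.05 s, during which the arm holds its last target. There are 200 camera calls.

## Working session

There is one attempt and no reset: what is moved stays moved. The work goes in short steps, Python scripts to look and compute and a tool call to move; the robot and the scene stay as the last step left them, time stands still between calls to the robot, and variables do not carry over. Pictures are saved under pics/ and viewed, at most 14 in all, crops included, and the job is handed in when it is done.

Besides the shell and the picture viewer there is one more tool, called after "Call:" by a JSON object that holds its "method" and its "body". play_rows: Moves the arm, as the interface text tells. Its arguments: {"type":"object","properties":{"motion":{"type":"array"},"fingers":{"type":"number"}},"required":["motion"]}

```bash
mkdir -p pics; python3 - <<'E'
from rig import bot, imaging, finder
import cv2,numpy as np
s=bot.read_state(); print(s['time_s'],np.round(s['position'],4),np.round(s['tcp_rot'],3).tolist())
for c in ['top','side']:
    d=imaging.capture(c); cv2.imwrite(f'pics/{c}0.png',d['frame'][:,:,::-1])
    print(c,np.round(d['camera_matrix'],1).tolist(),np.round(d['R'],4).tolist(),np.round(d['t'],4).tolist())
    for n in ['muffin_large','muffin_mini','cake_square','cake_loaf','board_large_round','board_small_round','board_square','board_oblong','bare_slice','bare_swirl']:
        print(n,[(round(r['confidence'],2),np.round(r['at'],3).tolist()) for r in finder.recognise(c,n)[:4]])
print(bot.read_state()['time_s'])
E
```

```text
0.0 [0.2203 0.5841 0.2386] [[-0.936, 0.353, -0.001], [0.353, 0.936, -0.002], [0.0, -0.002, -1.0]]
top [[444.7, 0.0, 322.6], [0.0, 444.7, 197.1], [0.0, 0.0, 1.0]] [[-0.0137, -0.9998, -0.0129], [-0.9956, 0.0149, -0.0928], [0.093, 0.0115, -0.9956]] [0.0339, 0.5205, 1.4424]
muffin_large [(0.71, [0.573, 0.258, 0.022]), (0.69, [0.564, -0.388, 0.05]), (0.32, [0.427, 0.081, 0.009])]
muffin_mini [(0.68, [0.573, -0.231, 0.042])]
cake_square [(0.8, [0.423, -0.227, 0.045])]
cake_loaf [(0.91, [0.598, -0.082, 0.052])]
board_large_round [(0.62, [0.576, 0.259, 0.022]), (0.41, [0.427, 0.081, 0.009])]
board_small_round [(0.88, [0.393, 0.26, 0.015]), (0.52, [0.564, -0.39, 0.05])]
board_square [(0.97, [0.592, 0.067, 0.008]), (0.91, [0.474, 0.419, 0.01])]
board_oblong [(0.74, [0.426, 0.082, 0.006]), (0.66, [0.592, 0.067, 0.007])]
bare_slice [(0.85, [0.402, -0.365, 0.035])]
bare_swirl [(0.82, [0.445, -0.068, 0.027])]
side [[435.6, 0.0, 322.7], [0.0, 435.6, 194.5], [0.0, 0.0, 1.0]] [[0.9924, -0.121, -0.0223], [-0.089, -0.5813, -0.8088], [0.085, 0.8047, -0.5876]] [-0.4792, 0.0928, 1.1727]
muffin_large [(0.91, [0.559, -0.416, 0.051]), (0.25, [0.449, -0.089, 0.025])]
muffin_mini [(0.91, [0.567, -0.258, 0.034])]
cake_square [(0.94, [0.422, -0.248, 0.039])]
cake_loaf [(0.86, [0.6, -0.1, 0.037])]
board_large_round [(0.83, [0.569, 0.246, 0.017])]
board_small_round [(0.69, [0.392, 0.255, 0.015])]
board_square [(0.95, [0.469, 0.414, 0.012]), (0.76, [0.592, 0.062, 0.014])]
board_oblong [(0.64, [0.433, 0.071, 0.005])]
bare_slice [(0.86, [0.401, -0.383, 0.037])]
bare_swirl []
1.1
```

View pics/top0.png

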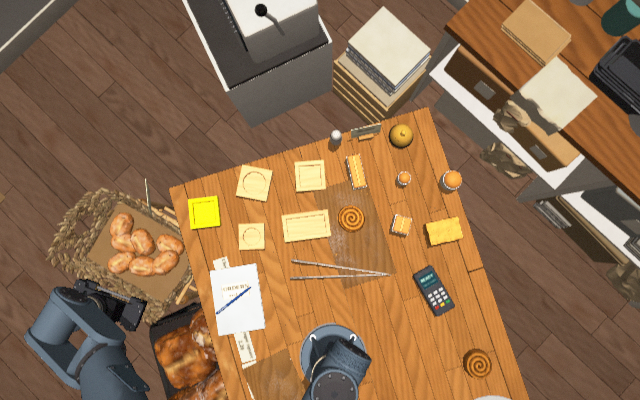

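View pics/side0.png

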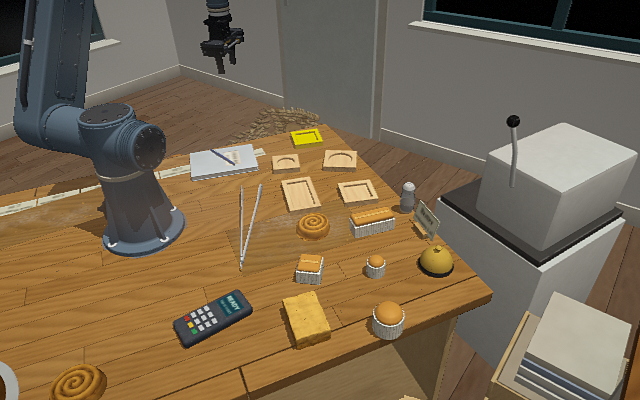

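Candidates for board_square: the pale board at top px (310,176) and the yellow one at (204,212). The pale wooden one fits, because yellow is excluded. The cased cakes are the loaf (356,171), mini (404,178), large muffin (452,180) and square (401,225). The bare swirl (351,218) and slice (444,231) stay where they are. The orange-topped cake at (452,180) shows a pleated case in the side view at (388,320).

```bash
cat > fit.py <<'E'
from rig import bot, imaging, finder
import cv2,numpy as np
from scipy.optimize import minimize
def box(a,b,h,z=0): return np.array([[i*a/2,j*b/2,k] for i in(-1,1) for j in(-1,1) for k in(z,z+h)])
def cyl(d,h,H):
    t=np.linspace(0,2*np.pi,40,endpoint=False); c=np.c_[np.cos(t),np.sin(t)]*d/2
    P=[np.c_[c,0*t],np.c_[c,0*t+h]]+[np.c_[c*np.cos(e),0*t+h+(H-h)*np.sin(e)] for e in np.linspace(.2,1.5,6)]
    return np.vstack(P)
M={'muffin_large':cyl(.062,.042,.06),'muffin_mini':cyl(.042,.034,.048),'cake_square':box(.056,.056,.046),'cake_loaf':box(.112,.046,.05),
'board_large_round':box(.104,.104,.018),'board_small_round':box(.084,.084,.018),'board_square':box(.098,.098,.018),'board_oblong':box(.154,.088,.018),
'bare_slice':box(.112,.076,.038)}
def proj(d,X):
    c=X@np.array(d['R']).T+np.array(d['t']); p=c@np.array(d['camera_matrix']).T; return p[:,:2]/p[:,2:]
def place(n,p):
    c,s=np.cos(p[2]),np.sin(p[2]); X=M[n].copy()
    X[:,:2]=X[:,:2]@np.array([[c,s],[-s,c]])+p[:2]; return X
S=8
def sil(hull,x0,y0,w,h):
    m=np.zeros((h*S,w*S),np.uint8); q=((hull-[x0,y0]+.5)*S*16).round().astype(np.int32)
    cv2.fillConvexPoly(m,cv2.convexHull(q),1,shift=4)
    return cv2.resize(m.astype(np.float32),(w,h),interpolation=cv2.INTER_AREA)
def fit(n,guess,cams=('top','side'),z0=0.,verbose=True):
    obs=[]
    for c in cams:
        d=imaging.capture(c); best=None; g=proj(d,np.array([[*guess,.02+z0]]))[0]
        for o in finder.outline_of(c,n):
            m=np.array(o['pixels']); ys,xs=np.nonzero(m)
            if len(xs)<20: continue
            e=np.hypot(xs.mean()-g[0],ys.mean()-g[1])
            if e<25 and (best is None or e<best[0]): best=(e,m,o['confidence'])
        if best is None: print(n,c,'none'); continue
        ys,xs=np.nonzero(best[1]); x0,y0=int(g[0])-70,int(g[1])-70
        x0,y0=max(x0,0),max(y0,0); obs.append((d,best[1][y0:y0+140,x0:x0+140].astype(np.float32),x0,y0))
    def cost(p,ob):
        t=0
        for d,m,x0,y0 in ob:
            X=place(n,p); X[:,2]+=z0
            s=sil(proj(d,X),x0,y0,m.shape[1],m.shape[0]); t+=np.abs(s-m).sum()/m.sum()
        return t/len(ob)
    def solve(ob):
        r=[]
        for a in ([0] if 'muffin' in n else np.radians(range(0,180 if n in('cake_loaf','board_oblong','bare_slice') else 90,15))):
            r.append((cost([*guess,a],ob),a))
        best=None
        for _,a in sorted(r)[:3]:
            s=np.array([[*guess,a]]+[[guess[0]+.02,guess[1],a],[guess[0],guess[1]+.02,a],[*guess,a+.2]])
            o=minimize(cost,[*guess,a],args=(ob,),method='Nelder-Mead',options=dict(initial_simplex=s,xatol=1e-4,fatol=1e-4,maxiter=150))
            if best is None or o.fun<best.fun: best=o
        return best
    for ob in ([[o] for o in obs] if verbose else [])+[obs]:
        b=solve(ob); print(n,'xy',np.round(b.x[:2],4),'yaw',round(np.degrees(b.x[2]),1),'err',round(b.fun,3))
    return b.x
E
python3 - <<'E'
from fit import *
G={'muffin_large':(.56,-.395),'muffin_mini':(.57,-.24),'cake_square':(.423,-.235),'cake_loaf':(.6,-.09),'board_large_round':(.573,.255),
'board_small_round':(.393,.258),'board_square':(.592,.065),'board_oblong':(.43,.077),'bare_slice':(.402,-.37)}
for n,g in G.items(): fit(n,g)
a=cv2.imread('pics/top0.png')[110:280,180:480]; b=cv2.imread('pics/side0.png')[120:290,230:530]
cv2.imwrite('pics/crop.png',cv2.resize(np.vstack([a,b])[:, :],None,fx=1.75,fy=1.75,interpolation=cv2.INTER_CUBIC))
E
```

```text
muffin_large xy [ 0.5697 -0.3962] yaw 3.1 err 0.048
muffin_large xy [ 0.5681 -0.3968] yaw 7.0 err 0.056
muffin_large xy [ 0.569  -0.3963] yaw 6.3 err 0.058
muffin_mini xy [ 0.5802 -0.2398] yaw -1.2 err 0.132
muffin_mini xy [ 0.5763 -0.2432] yaw 4.3 err 0.105
muffin_mini xy [ 0.5789 -0.2401] yaw -1.5 err 0.173
cake_square xy [ 0.4262 -0.228 ] yaw -15.5 err 0.07
cake_square xy [ 0.423  -0.2302] yaw -14.6 err 0.141
cake_square xy [ 0.4252 -0.2282] yaw 74.9 err 0.12
cake_loaf xy [ 0.6017 -0.0841] yaw 10.8 err 0.084
cake_loaf xy [ 0.5995 -0.0871] yaw 12.8 err 0.095
cake_loaf xy [ 0.6003 -0.0848] yaw 11.4 err 0.1
board_large_round xy [0.5723 0.255 ] yaw 79.1 err 0.042
board_large_round xy [0.5682 0.2515] yaw -10.4 err 0.072
board_large_round xy [0.5707 0.2544] yaw -12.2 err 0.076
board_small_round xy [0.395  0.2634] yaw 90.2 err 0.035
board_small_round xy [0.3925 0.2603] yaw 1.6 err 0.072
board_small_round xy [0.3938 0.2622] yaw 2.1 err 0.075
board_square xy [0.5949 0.0683] yaw 2.5 err 0.044
board_square xy [0.5912 0.0662] yaw 2.2 err 0.046
board_square xy [0.5933 0.0676] yaw 2.8 err 0.065
board_oblong xy [0.4278 0.0812] yaw 96.0 err 0.056
board_oblong xy [0.4255 0.0805] yaw 96.5 err 0.032
board_oblong xy [0.4265 0.0809] yaw 96.2 err 0.053
bare_slice xy [ 0.4047 -0.3645] yaw 101.2 err 0.1
bare_slice xy [ 0.4014 -0.3631] yaw 97.5 err 0.172
bare_slice xy [ 0.4039 -0.3642] yaw 100.6 err 0.148
```

View pics/crop.png

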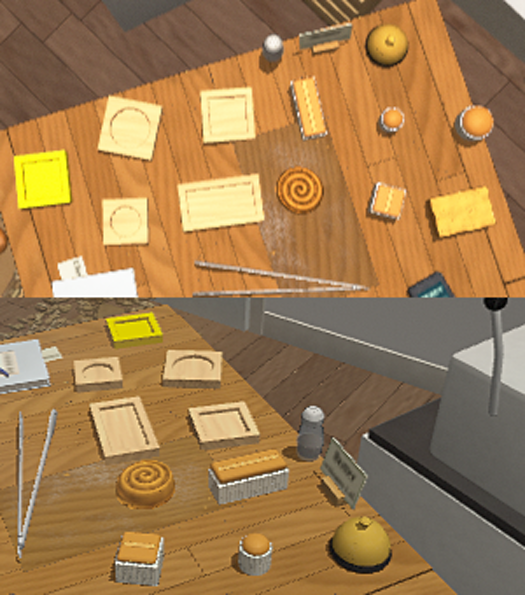

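Both cameras agree to within a few mm. In the enlarged crop, the pale square recess at crop (228,115), which is top px (310,176), is board_square; the yellow one at (42,178) is the look-alike. Next I go for the large muffin.

```bash
cat > go.py <<'E'
# usage: go.py x,y,z,ya ...   tool-frame rows from the current measured pose (ya = heading of tool y, deg)
import sys,numpy as np
from rig import bot
s=bot.read_state(); R=np.array(s['tcp_rot']); p=np.array(s['position'])
ya=np.degrees(np.arctan2(R[1,1],R[0,1])); a=np.radians(ya)
# ideal downward frame
T=np.c_[[np.sin(a)*-1,np.cos(a),0],[np.cos(a),np.sin(a),0],[0,0,-1]]
print('t',round(s['time_s'],2),'pos',np.round(p,4),'ya',round(ya,2),'tilt',np.round(R[:2,2],4),'open',round(s['opening'],3),'grip',s['grasp_force'],'F',np.round(s['force'],1))
for w in sys.argv[1:]:
    w=[float(v) for v in w.split(',')]; d=T.T@(np.array(w[:3])-p)
    print(np.round(d,4).tolist(),'wz',round(ya-w[3],2) if len(w)>3 else 0,'dist',round(np.linalg.norm(d),3))
E
python3 go.py .569,-.396,.14,69.3
```

```text
t 2.9 pos [0.2206 0.5847 0.2396] ya 69.33 tilt [ 0. -0.] open 1.0 grip 0.0 F [-0.1 -0.2  0.4]
[-0.6721, -0.7946, 0.0996] wz 0.03 dist 1.046
```

Units first: shifts go in shares of 800 mm and turns go in shares of 2 pi rad. So -0.794 m is -0.9925, -0.672 m is -0.84.

Call:
{"method": "play_rows", "body": {"motion": [[[-0.84,-0.9925,0.05,0,0,0],[-0.84,-0.9925,0.05,0,0,0],[-0.84,-0.9925,0.05,0,0,0],[-0.84,-0.9925,0.05,0,0,0],[-0.84,-0.9925,0.05,0,0,0],[-0.84,-0.9925,0.05,0,0,0],[-0.84,-0.9925,0.05,0,0,0],[-0.84,-0.9925,0.05,0,0,0]]], "fingers": 0.087}}

```text
time_s: 3.57
position: [0.3325, 0.2693, 0.227]
tcp_rot: [[-0.936, 0.352, 0.001], [0.352, 0.936, 0.0], [-0.001, 0.001, -1.0]]
force: [1.3, 1.1, 0.6]
opening: 0.999
grasp_force: 0.0
```

```bash
python3 go.py .569,-.396,.14,69.3
```

```text
t 3.57 pos [0.3325 0.2693 0.227 ] ya 69.37 tilt [0.0011 0.0004] open 0.999 grip 0.0 F [1.3 1.1 0.6]
[-0.4557, -0.5393, 0.087] wz 0.07 dist 0.711
```

In the tool's units: -0.538 m is -0.6725, -0.455 m is -0.5688.

Call:
{"method": "play_rows", "body": {"motion": [[[-0.5688,-0.6725,0.1,0,0,0],[-0.5688,-0.6725,0.1,0,0,0],[-0.5688,-0.6725,0.1,0,0,0],[-0.5688,-0.6725,0.1,0,0,0],[-0.5688,-0.6725,0.1,0,0,0],[-0.5688,-0.6725,0.1,0,0,0],[-0.5688,-0.6725,0.1,0,0,0],[-0.5688,-0.6725,0.1,0,0,0]]]}}

```text
time_s: 4.23
position: [0.4435, -0.0435, 0.1892]
tcp_rot: [[-0.935, 0.354, 0.001], [0.354, 0.935, -0.0], [-0.001, 0.0, -1.0]]
force: [1.1, 0.6, -0.5]
opening: 1.0
grasp_force: 0.0
```

```bash
python3 go.py .569,-.396,.12,69.3
```

```text
t 4.23 pos [ 0.4435 -0.0435  0.1892] ya 69.29 tilt [ 0.0008 -0.0001] open 1.0 grip 0.0 F [ 1.1  0.6 -0.5]
[-0.2421, -0.2853, 0.0692] wz -0.01 dist 0.381
```

In the tool's units: -0.285 m is -0.3563, -0.242 m is -0.3025.

Call:
{"method": "play_rows", "body": {"motion": [[[-0.3025,-0.3563,0.075,0,0,0],[-0.3025,-0.3563,0.075,0,0,0],[-0.3025,-0.3563,0.075,0,0,0],[-0.3025,-0.3563,0.075,0,0,0],[-0.3025,-0.3563,0.075,0,0,0],[-0.3025,-0.3563,0.075,0,0,0],[-0.3025,-0.3563,0.075,0,0,0],[-0.3025,-0.3563,0.075,0,0,0]]]}}

```text
time_s: 4.9
position: [0.5541, -0.3533, 0.136]
tcp_rot: [[-0.935, 0.353, 0.0], [0.353, 0.935, 0.0], [-0.0, 0.0, -1.0]]
force: [0.4, -0.4, -0.3]
opening: 1.0
grasp_force: 0.0
```

```bash
python3 go.py .569,-.396,.12,69.3 .569,-.396,.034,69.3
```

```text
t 4.9 pos [ 0.5541 -0.3533  0.136 ] ya 69.3 tilt [0.0002 0.    ] open 1.0 grip 0.0 F [ 0.4 -0.4 -0.3]
[-0.029, -0.0347, 0.016] wz -0.0 dist 0.048
[-0.029, -0.0347, 0.102] wz -0.0 dist 0.112
```

In the tool's units: -0.035 m is -0.0438, -0.029 m is -0.0363.

Call:
{"method": "play_rows", "body": {"motion": [[[-0.0363,-0.0438,0.02,0,0,0],[-0.0363,-0.0438,0.02,0,0,0],[-0.0363,-0.0438,0.02,0,0,0]]]}}

```text
time_s: 5.15
position: [0.5684, -0.3969, 0.1186]
tcp_rot: [[-0.935, 0.356, -0.0], [0.356, 0.935, 0.0], [0.0, -0.0, -1.0]]
force: [-0.3, 0.7, -0.1]
opening: 0.999
grasp_force: 0.0
```

```bash
python3 go.py .569,-.396,.034,69.3; python3 - <<'E'
from fit import *
for c in ('top','side'):
    try: fit('muffin_large',(.569,-.396),(c,),verbose=False)
    except Exception as e: print(e)
E
```

```text
t 5.15 pos [ 0.5684 -0.3969  0.1186] ya 69.16 tilt [-0.0003  0.0001] open 0.999 grip 0.0 F [-0.3  0.7 -0.1]
[-0.0003, 0.0011, 0.0846] wz -0.14 dist 0.085
muffin_large top none
division by zero
muffin_large xy [ 0.5683 -0.3982] yaw 4.8 err 0.248
```

In the tool's units: 0.085 m is 0.1063, 0.075 m is 0.0938.

Call:
{"method": "play_rows", "body": {"motion": [[[0,0.0013,0.0375,0,0,0],[0,0.0013,0.0688,0,0,0],[0,0.0013,0.0938,0,0,0],[0,0.0013,0.1063,0,0,0],[0,0.0013,0.1063,0,0,0]]]}}

```text
time_s: 5.77
position: [0.5676, -0.3905, 0.0334]
tcp_rot: [[-0.936, 0.352, -0.004], [0.352, 0.936, 0.004], [0.005, 0.002, -1.0]]
force: [-0.1, 0.1, -0.4]
opening: 1.004
grasp_force: 0.0
```

Call:
{"method": "play_rows", "body": {"motion": [[[0,0,0,0,0,0],[0,0,0,0,0,0],[0,0,0,0,0,0],[0,0,0,0,0,0],[0,0,0,0,0,0]]], "fingers": 0.04}}

```text
time_s: 6.18
position: [0.5696, -0.3945, 0.0369]
tcp_rot: [[-0.936, 0.353, 0.002], [0.353, 0.936, -0.003], [-0.003, -0.002, -1.0]]
force: [0.1, 0.6, 4.0]
opening: 0.708
grasp_force: 20.3
```

```bash
python3 go.py .571,.2535,.16,69.3
```

```text
t 6.18 pos [ 0.5696 -0.3945  0.0369] ya 69.35 tilt [ 0.002 -0.003] open 0.708 grip 20.28185674455017 F [0.1 0.6 4. ]
[0.2272, 0.6068, -0.1231] wz 0.05 dist 0.66
```

In the tool's units: -0.125 m is -0.1563, -0.12 m is -0.15.

Call:
{"method": "play_rows", "body": {"motion": [[[0,0,0,0,0,0],[0,0,-0.0188,0,0,0],[0,0,-0.05,0,0,0],[0,0,-0.0875,0,0,0],[0.005,0.0125,-0.125,0,0,0],[0.0138,0.0375,-0.15,0,0,0],[0.0263,0.07,-0.1563,0,0,0],[0.0425,0.1125,-0.1563,0,0,0]]]}}

```text
time_s: 6.85
position: [0.5701, -0.2988, 0.1639]
tcp_rot: [[-0.935, 0.356, 0.006], [0.356, 0.935, -0.004], [-0.007, -0.002, -1.0]]
force: [1.4, 0.5, -2.3]
opening: 0.708
grasp_force: 30.0
```

```bash
python3 go.py .571,.2535,.16,69.3
```

```text
t 6.85 pos [ 0.5701 -0.2988  0.1639] ya 69.17 tilt [ 0.0057 -0.0043] open 0.708 grip 29.996496811509132 F [ 1.4  0.5 -2.3]
[0.1956, 0.5165, 0.0039] wz -0.13 dist 0.552
```

In the tool's units: 0.299 m is 0.3738, 0.262 m is 0.3275.

Call:
{"method": "play_rows", "body": {"motion": [[[0.0175,0.0463,0,0,0,0],[0.035,0.0938,0,0,0,0],[0.0525,0.14,0,0,0,0],[0.0713,0.1875,0,0,0,0],[0.0888,0.2338,0,0,0,0],[0.1063,0.28,0,0,0,0],[0.1238,0.3275,0,0,0,0],[0.1413,0.3738,0,0,0,0]]]}}

```text
time_s: 7.52
position: [0.5678, 0.025, 0.1609]
tcp_rot: [[-0.935, 0.353, -0.001], [0.353, 0.935, 0.001], [0.001, 0.0, -1.0]]
force: [1.4, -0.7, -2.1]
opening: 0.708
grasp_force: 30.0
```

```bash
python3 go.py .571,.2535,.16,69.3
```

```text
t 7.52 pos [0.5678 0.025  0.1609] ya 69.3 tilt [-0.0006  0.0007] open 0.708 grip 29.995841053314507 F [ 1.4 -0.7 -2.1]
[0.0778, 0.2149, 0.0009] wz 0.0 dist 0.229
```

Slow into place over the board.

In the tool's units: 0.215 m is 0.2688, 0.025 m is 0.0313.

Call:
{"method": "play_rows", "body": {"motion": [[[0.0175,0.0463,0,0,0,0],[0.035,0.0925,0,0,0,0],[0.0513,0.1375,0,0,0,0],[0.065,0.1788,0,0,0,0],[0.0775,0.215,0,0,0,0],[0.0875,0.2425,0.0125,0,0,0],[0.095,0.2613,0.0313,0,0,0],[0.0975,0.2688,0.0563,0,0,0]]]}}

```text
time_s: 8.18
position: [0.5718, 0.2549, 0.1168]
tcp_rot: [[-0.937, 0.351, 0.003], [0.351, 0.937, 0.002], [-0.002, 0.003, -1.0]]
force: [0.5, -0.7, -0.9]
opening: 0.706
grasp_force: 30.0
```

In the tool's units: 0.015 m is 0.0188, 0.01 m is 0.0125.

Call:
{"method": "play_rows", "body": {"motion": [[[0,0,0.0125,0,0,0],[0,0,0.0188,0,0,0],[0,0,0.0188,0,0,0],[0,0,0.0188,0,0,0],[0,0,0.0188,0,0,0]]]}}

```text
time_s: 8.6
position: [0.5724, 0.2506, 0.1014]
tcp_rot: [[-0.935, 0.354, 0.002], [0.354, 0.935, 0.0], [-0.001, 0.001, -1.0]]
force: [1.0, -0.2, -1.7]
opening: 0.708
grasp_force: 30.0
```

```bash
python3 go.py .571,.2535,.045,69.3; python3 - <<'E'
from fit import *
s=bot.read_state(); print(np.round(s['position'],4))
for c in ('top','side'):
    try: fit('muffin_large',(.571,.253),(c,),z0=s['position'][2]-.035,verbose=False)
    except Exception as e: print(e)
print(np.round(bot.read_state()['position'],4))
E
```

```text
t 8.6 pos [0.5724 0.2506 0.1014] ya 69.25 tilt [0.0016 0.0004] open 0.708 grip 29.997838740237057 F [ 1.  -0.2 -1.7]
[0.0024, 0.0022, 0.0564] wz -0.05 dist 0.056
[0.5724 0.2506 0.1014]
muffin_large top none
division by zero
muffin_large xy [0.5714 0.247 ] yaw 0.4 err 1.118
[0.5722 0.251  0.1012]
```

Call:
{"method": "play_rows", "body": {"motion": [[[0.0025,0.0025,0.025,0,0,0],[0.0025,0.0025,0.0438,0,0,0],[0.0025,0.0025,0.0563,0,0,0],[0.0025,0.0025,0.065,0,0,0],[0.0025,0.0025,0.0688,0,0,0],[0.0025,0.0025,0.07,0,0,0],[0.0025,0.0025,0.07,0,0,0],[0.0025,0.0025,0.07,0,0,0]]]}}

```text
time_s: 9.47
position: [0.57, 0.2538, 0.0465]
tcp_rot: [[-0.936, 0.352, -0.001], [0.352, 0.936, -0.001], [0.0, -0.001, -1.0]]
force: [-3.9, -0.9, 9.0]
opening: 0.708
grasp_force: 30.0
```

```bash
python3 go.py .571,.2535,.045,69.3
```

```text
t 9.47 pos [0.57   0.2538 0.0465] ya 69.37 tilt [-0.0006 -0.0006] open 0.708 grip 29.99685357324779 F [-3.9 -0.9  9. ]
[-0.001, 0.0001, 0.0015] wz 0.07 dist 0.002
```

Contact on the recess floor (z = 46.5 mm). I release the muffin and rise.

In the tool's units: -0.115 m is -0.1438, -0.08 m is -0.1.

Call:
{"method": "play_rows", "body": {"motion": [[[0,0,0,0,0,0],[0,0,0,0,0,0],[0,0,0,0,0,0],[0,0,-0.0125,0,0,0],[0,0,-0.05,0,0,0],[0,0,-0.1,0,0,0],[0,0,-0.1313,0,0,0],[0,-0.0375,-0.1438,0,0,0]]], "fingers": 0.084}}

```text
time_s: 10.13
position: [0.5651, 0.2299, 0.1649]
tcp_rot: [[-0.937, 0.35, 0.014], [0.35, 0.937, 0.005], [-0.011, 0.009, -1.0]]
force: [2.1, -1.1, 1.0]
opening: 0.963
grasp_force: 0.0
```

```bash
python3 go.py .578,-.241,.15,69.3
```

```text
t 10.13 pos [0.5651 0.2299 0.1649] ya 69.51 tilt [0.0141 0.0048] open 0.963 grip 0.0 F [ 2.1 -1.1  1. ]
[-0.1769, -0.4366, 0.0149] wz 0.21 dist 0.471
```

In the tool's units: -0.437 m is -0.5463, -0.177 m is -0.2213.

Call:
{"method": "play_rows", "body": {"motion": [[[-0.2213,-0.5463,0.0188,0,0,0],[-0.2213,-0.5463,0.0188,0,0,0],[-0.2213,-0.5463,0.0188,0,0,0],[-0.2213,-0.5463,0.0188,0,0,0],[-0.2213,-0.5463,0.0188,0,0,0],[-0.2213,-0.5463,0.0188,0,0,0],[-0.2213,-0.5463,0.0188,0,0,0],[-0.2213,-0.5463,0.0188,0,0,0]]]}}

```text
time_s: 10.8
position: [0.5678, -0.1093, 0.1494]
tcp_rot: [[-0.936, 0.353, 0.001], [0.353, 0.936, -0.0], [-0.001, 0.0, -1.0]]
force: [1.2, -0.5, 0.3]
opening: 0.963
grasp_force: 0.0
```

```bash
python3 go.py .578,-.241,.12,69.3; python3 - <<'E'
from fit import *
fit('muffin_large',(.571,.253),z0=.01)
fit('muffin_mini',(.578,-.241),('side',))
E
```

```text
t 10.8 pos [ 0.5678 -0.1093  0.1494] ya 69.32 tilt [ 0.0009 -0.0002] open 0.963 grip 0.0 F [ 1.2 -0.5  0.3]
[-0.056, -0.1196, 0.0294] wz 0.02 dist 0.135
muffin_large xy [0.573  0.2558] yaw 3.8 err 0.101
muffin_large xy [0.5697 0.2503] yaw 9.2 err 0.108
muffin_large xy [0.5718 0.2552] yaw 5.5 err 0.13
muffin_mini xy [ 0.5766 -0.2434] yaw 7.6 err 0.069
muffin_mini xy [ 0.5766 -0.2434] yaw 7.6 err 0.069
```

In the tool's units: -0.12 m is -0.15, -0.101 m is -0.1263.

Call:
{"method": "play_rows", "body": {"motion": [[[-0.0225,-0.0463,0.0063,0,0,0],[-0.0425,-0.09,0.0125,0,0,0],[-0.0588,-0.1263,0.025,0,0,0],[-0.07,-0.15,0.0375,0,0,0],[-0.07,-0.15,0.0375,0,0,0],[-0.07,-0.15,0.0375,0,0,0]]]}}

```text
time_s: 11.6
position: [0.5777, -0.2381, 0.1181]
tcp_rot: [[-0.936, 0.353, -0.001], [0.353, 0.936, 0.002], [0.002, 0.001, -1.0]]
force: [0.5, -0.1, -0.0]
opening: 0.963
grasp_force: 0.0
```

```bash
python3 go.py .578,-.2415,.034,69.3
```

```text
t 11.6 pos [ 0.5777 -0.2381  0.1181] ya 69.34 tilt [-0.0014  0.0015] open 0.963 grip 0.0 F [ 0.5 -0.1 -0. ]
[-0.0015, -0.0031, 0.0841] wz 0.04 dist 0.084
```

In the tool's units: 0.085 m is 0.1063, 0.084 m is 0.105.

Call:
{"method": "play_rows", "body": {"motion": [[[-0.0013,-0.0025,0.0375,0,0,0],[-0.0013,-0.0025,0.0688,0,0,0],[-0.0013,-0.0025,0.0938,0,0,0],[-0.0013,-0.0025,0.105,0,0,0],[-0.0013,-0.0025,0.1063,0,0,0]]]}}

```text
time_s: 12.02
position: [0.5771, -0.2383, 0.0321]
tcp_rot: [[-0.937, 0.351, -0.004], [0.351, 0.937, 0.003], [0.005, 0.001, -1.0]]
force: [-1.1, 0.6, 1.0]
opening: 0.965
grasp_force: 0.0
```

Call:
{"method": "play_rows", "body": {"motion": [[[0,0,0,0,0,0],[0,0,0,0,0,0],[0,0,0,0,0,0],[0,0,0,0,0,0],[0,0,0,0,0,0],[0,0,0,0,0,0],[0,0,0,0,0,0]]], "fingers": 0.025}}

```text
time_s: 12.6
position: [0.5782, -0.2417, 0.0341]
tcp_rot: [[-0.936, 0.353, 0.0], [0.353, 0.936, -0.0], [-0.001, -0.0, -1.0]]
force: [-1.0, -0.6, 0.4]
opening: 0.521
grasp_force: 0.0
```

```bash
python3 go.py .394,.262,.16,69.3
```

```text
t 12.6 pos [ 0.5782 -0.2417  0.0341] ya 69.31 tilt [ 0.0004 -0.0003] open 0.521 grip 0.0 F [-1.  -0.6  0.4]
[0.3502, 0.4061, -0.1259] wz 0.01 dist 0.551
```

In the tool's units: -0.115 m is -0.1438, -0.01 m is -0.0125.

Call:
{"method": "play_rows", "body": {"motion": [[[0,0,0,0,0,0],[0,0,0,0,0,0],[0,0,0,0,0,0],[0,0,-0.0125,0,0,0],[0,0,-0.0375,0,0,0],[0,0,-0.075,0,0,0],[0,0,-0.1125,0,0,0],[0,0,-0.1438,0,0,0]]]}}

```text
time_s: 13.27
position: [0.5783, -0.2415, 0.1509]
tcp_rot: [[-0.936, 0.353, 0.001], [0.353, 0.936, -0.0], [-0.001, -0.0, -1.0]]
force: [0.0, -0.4, -0.4]
opening: 0.477
grasp_force: 30.0
```

In the tool's units: 0.196 m is 0.245, 0.169 m is 0.2113.

Call:
{"method": "play_rows", "body": {"motion": [[[0.0088,0.01,-0.0125,0,0,0],[0.025,0.0288,-0.0125,0,0,0],[0.05,0.0575,-0.0125,0,0,0],[0.0813,0.0938,-0.0125,0,0,0],[0.1138,0.1325,-0.0125,0,0,0],[0.1463,0.17,-0.0125,0,0,0],[0.1788,0.2075,-0.0125,0,0,0],[0.2113,0.245,-0.0125,0,0,0]]]}}

```text
time_s: 13.93
position: [0.4869, 0.0038, 0.1583]
tcp_rot: [[-0.935, 0.354, -0.002], [0.354, 0.935, 0.001], [0.002, 0.0, -1.0]]
force: [0.3, 0.6, -0.7]
opening: 0.471
grasp_force: 30.0
```

```bash
python3 go.py .394,.262,.15,69.3
```

```text
t 13.93 pos [0.4869 0.0038 0.1583] ya 69.3 tilt [-0.0018  0.0007] open 0.471 grip 29.997985661029816 F [ 0.3  0.6 -0.7]
[0.1782, 0.2087, 0.0083] wz -0.0 dist 0.275
```

In the tool's units: 0.205 m is 0.2563, 0.193 m is 0.2413.

Call:
{"method": "play_rows", "body": {"motion": [[[0.0325,0.0375,0,0,0,0],[0.065,0.0763,0,0,0,0],[0.0975,0.1138,0,0,0,0],[0.1288,0.1513,0,0,0,0],[0.1575,0.185,0,0,0,0],[0.1838,0.215,0.0063,0,0,0],[0.2063,0.2413,0.0188,0,0,0],[0.2188,0.2563,0.0438,0,0,0]]]}}

```text
time_s: 14.6
position: [0.3963, 0.2581, 0.1246]
tcp_rot: [[-0.937, 0.351, 0.002], [0.351, 0.937, 0.002], [-0.002, 0.002, -1.0]]
force: [0.3, 0.7, -0.1]
opening: 0.474
grasp_force: 30.0
```

In the tool's units: 0.025 m is 0.0313, 0.02 m is 0.025.

Call:
{"method": "play_rows", "body": {"motion": [[[0.0038,0.0038,0.025,0,0,0],[0.0038,0.0038,0.0313,0,0,0],[0.0038,0.0038,0.0313,0,0,0],[0.0038,0.0038,0.0313,0,0,0],[0.0038,0.0038,0.0313,0,0,0]]]}}

```text
time_s: 15.02
position: [0.3967, 0.2586, 0.0994]
tcp_rot: [[-0.935, 0.354, 0.001], [0.354, 0.935, 0.0], [-0.001, 0.001, -1.0]]
force: [0.5, 0.2, -0.3]
opening: 0.476
grasp_force: 30.0
```

```bash
python3 go.py .394,.262,.044,69.3;  python3 -c "
from fit import *
d=imaging.capture('side');x=proj(d,np.array([[.394,.262,.05]]))[0].astype(int);cv2.imwrite('pics/mini.png',cv2.resize(d['frame'][x[1]-70:x[1]+50,x[0]-80:x[0]+80,::-1],None,fx=4,fy=4))"
```

```text
t 15.02 pos [0.3967 0.2586 0.0994] ya 69.27 tilt [0.001  0.0003] open 0.476 grip 29.999805986881256 F [ 0.5  0.2 -0.3]
[0.0037, 0.0022, 0.0554] wz -0.03 dist 0.056
```

View pics/mini.png

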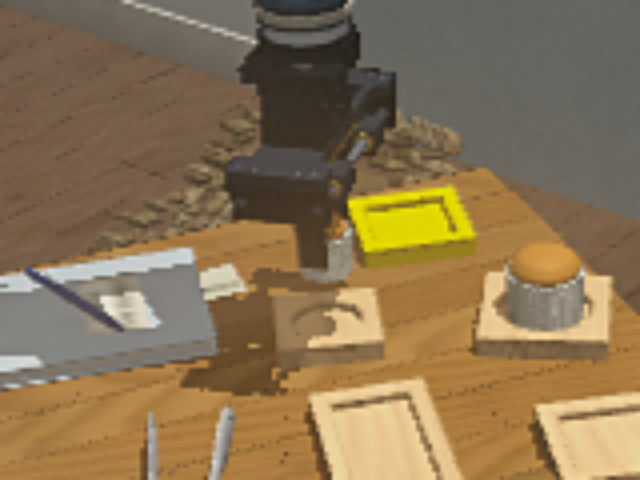

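The large muffin sits in its recess at crop (545,290). The mini hangs upright above its board at (330,265).

In the tool's units: 0.056 m is 0.07, 0.055 m is 0.0688.

Call:
{"method": "play_rows", "body": {"motion": [[[0.005,0.0025,0.025,0,0,0],[0.005,0.0025,0.0438,0,0,0],[0.005,0.0025,0.0563,0,0,0],[0.005,0.0025,0.065,0,0,0],[0.005,0.0025,0.0688,0,0,0],[0.005,0.0025,0.07,0,0,0],[0.005,0.0025,0.07,0,0,0],[0.005,0.0025,0.07,0,0,0]]]}}

```text
time_s: 15.73
position: [0.3932, 0.2619, 0.0439]
tcp_rot: [[-0.936, 0.353, 0.001], [0.353, 0.936, -0.0], [-0.001, 0.0, -1.0]]
force: [-1.5, -1.8, 6.0]
opening: 0.474
grasp_force: 30.0
```

```bash
python3 go.py .394,.262,.044,69.3
```

```text
t 15.73 pos [0.3932 0.2619 0.0439] ya 69.31 tilt [ 0.0006 -0.0001] open 0.474 grip 30.001242756843567 F [-1.5 -1.8  6. ]
[-0.0007, 0.0004, -0.0001] wz 0.01 dist 0.001
```

In the tool's units: -0.11 m is -0.1375, -0.075 m is -0.0938.

Call:
{"method": "play_rows", "body": {"motion": [[[0,0,0,0,0,0],[0,0,0,0,0,0],[0,0,0,0,0,0],[0,0,-0.0125,0,0,0],[0,0,-0.05,0,0,0],[0,0,-0.0938,0,0,0],[0,0,-0.1313,0,0,0],[0,0,-0.1375,0,0,0]]], "fingers": 0.078}}

```text
time_s: 16.4
position: [0.3955, 0.2634, 0.1575]
tcp_rot: [[-0.936, 0.353, 0.009], [0.353, 0.936, 0.003], [-0.007, 0.006, -1.0]]
force: [1.1, 0.8, -0.2]
opening: 0.886
grasp_force: 0.0
```

```bash
python3 go.py .425,-.229,.15,75
```

```text
t 16.4 pos [0.3955 0.2634 0.1575] ya 69.34 tilt [0.0088 0.0033] open 0.886 grip 0.0 F [ 1.1  0.8 -0.2]
[-0.2013, -0.4504, 0.0075] wz -5.66 dist 0.493
```

In the tool's units: -0.45 m is -0.5625, -0.201 m is -0.2513, -5.7 degrees is -0.0158.

Call:
{"method": "play_rows", "body": {"motion": [[[-0.2513,-0.5625,0.01,0,0,-0.0158],[-0.2513,-0.5625,0.01,0,0,-0.0158],[-0.2513,-0.5625,0.01,0,0,-0.0158],[-0.2513,-0.5625,0.01,0,0,-0.0158],[-0.2513,-0.5625,0.01,0,0,-0.0158],[-0.2513,-0.5625,0.01,0,0,-0.0158],[-0.2513,-0.5625,0.01,0,0,-0.0158],[-0.2513,-0.5625,0.01,0,0,-0.0158]]]}}

```text
time_s: 17.07
position: [0.4122, -0.071, 0.1474]
tcp_rot: [[-0.966, 0.259, -0.0], [0.259, 0.966, 0.0], [0.0, 0.0, -1.0]]
force: [0.5, 0.8, -0.0]
opening: 0.895
grasp_force: 0.0
```

```bash
python3 go.py .425,-.229,.12,75; python3 - <<'E'
from fit import *
fit('muffin_mini',(.394,.262),z0=.01)
fit('cake_square',(.425,-.229),('side',),verbose=False)
E
```

```text
t 17.07 pos [ 0.4122 -0.071   0.1474] ya 75.02 tilt [-0.0002  0.0002] open 0.895 grip 0.0 F [ 0.5  0.8 -0. ]
[-0.0532, -0.1493, 0.0274] wz 0.02 dist 0.161
muffin_mini side none
muffin_mini xy [0.3936 0.2636] yaw -4.5 err 0.089
muffin_mini xy [0.3936 0.2636] yaw -4.5 err 0.089
cake_square xy [ 0.4243 -0.2312] yaw 78.5 err 0.128
```

In the tool's units: -0.149 m is -0.1863, 0.01 m is 0.0125.

Call:
{"method": "play_rows", "body": {"motion": [[[-0.0163,-0.0463,0.0063,0,0,0],[-0.0325,-0.0913,0.0125,0,0,0],[-0.0475,-0.1325,0.0188,0,0,0],[-0.06,-0.1675,0.0275,0,0,0],[-0.0663,-0.1863,0.035,0,0,0],[-0.0663,-0.1863,0.035,0,0,0],[-0.0663,-0.1863,0.035,0,0,0]]]}}

```text
time_s: 17.95
position: [0.4249, -0.2248, 0.1188]
tcp_rot: [[-0.966, 0.258, -0.002], [0.258, 0.966, 0.002], [0.003, 0.002, -1.0]]
force: [-0.4, 0.1, -0.9]
opening: 0.894
grasp_force: 0.0
```

```bash
python3 go.py .425,-.229,.034,75
```

```text
t 17.95 pos [ 0.4249 -0.2248  0.1188] ya 75.06 tilt [-0.0021  0.0024] open 0.894 grip 0.0 F [-0.4  0.1 -0.9]
[-0.0012, -0.004, 0.0848] wz 0.06 dist 0.085
```

In the tool's units: 0.085 m is 0.1063, -0.002 m is -0.0025.

Call:
{"method": "play_rows", "body": {"motion": [[[0,-0.0025,0.0375,0,0,0],[0,-0.0025,0.0688,0,0,0],[0,-0.0025,0.0938,0,0,0],[0,-0.0025,0.105,0,0,0],[0,-0.0025,0.1063,0,0,0]]]}}

```text
time_s: 18.37
position: [0.4237, -0.2255, 0.0331]
tcp_rot: [[-0.967, 0.256, -0.004], [0.256, 0.967, 0.004], [0.005, 0.003, -1.0]]
force: [0.1, -0.4, -0.2]
opening: 0.894
grasp_force: 0.0
```

Call:
{"method": "play_rows", "body": {"motion": [[[0,0,0,0,0,0],[0,0,0,0,0,0],[0,0,0,0,0,0],[0,0,0,0,0,0],[0,0,0,0,0,0],[0,0,0,0,0,0]]], "fingers": 0.035}}

```text
time_s: 18.87
position: [0.4254, -0.229, 0.0353]
tcp_rot: [[-0.966, 0.258, 0.002], [0.258, 0.966, -0.001], [-0.002, -0.001, -1.0]]
force: [-0.2, 1.1, 6.3]
opening: 0.645
grasp_force: 30.0
```

```bash
python3 go.py .593,.067,.15,92.6
```

```text
t 18.87 pos [ 0.4254 -0.229   0.0353] ya 75.02 tilt [ 0.0015 -0.0012] open 0.645 grip 29.98034030199051 F [-0.2  1.1  6.3]
[-0.0854, 0.3292, -0.1147] wz -17.58 dist 0.359
```

In the tool's units: -0.12 m is -0.15, -0.002 m is -0.0025, -8 degrees is -0.0222.

Call:
{"method": "play_rows", "body": {"motion": [[[0,0,-0.015,0,0,0],[0,0,-0.0438,0,0,0],[0,0,-0.0813,0,0,0],[-0.0025,0.0088,-0.1125,0,0,0],[-0.0063,0.025,-0.1375,0,0,-0.0056],[-0.0125,0.05,-0.1475,0,0,-0.0111],[-0.0213,0.0825,-0.15,0,0,-0.0167],[-0.0325,0.125,-0.15,0,0,-0.0222]]]}}

```text
time_s: 19.53
position: [0.4763, -0.1394, 0.1556]
tcp_rot: [[-0.992, 0.123, 0.002], [0.123, 0.992, -0.002], [-0.002, -0.001, -1.0]]
force: [0.8, -1.0, -1.9]
opening: 0.64
grasp_force: 30.0
```

```bash
python3 go.py .593,.067,.15,92.6
```

```text
t 19.53 pos [ 0.4763 -0.1394  0.1556] ya 82.96 tilt [ 0.002  -0.0018] open 0.64 grip 29.97845023870468 F [ 0.8 -1.  -1.9]
[-0.0905, 0.2191, 0.0056] wz -9.64 dist 0.237
```

In the tool's units: 0.219 m is 0.2738, 0.067 m is 0.0838, -9.6 degrees is -0.0267.

Call:
{"method": "play_rows", "body": {"motion": [[[-0.0175,0.0413,0,0,0,-0.0056],[-0.035,0.0838,0,0,0,-0.0111],[-0.0525,0.1263,0,0,0,-0.0167],[-0.0688,0.1675,0,0,0,-0.0222],[-0.085,0.205,0,0,0,-0.025],[-0.0988,0.2375,0.0063,0,0,-0.0267],[-0.1088,0.2613,0.0188,0,0,-0.0267],[-0.1125,0.2738,0.0438,0,0,-0.0267]]]}}

```text
time_s: 20.2
position: [0.5948, 0.0701, 0.1209]
tcp_rot: [[-0.999, -0.048, 0.007], [-0.048, 0.999, 0.0], [-0.007, -0.0, -1.0]]
force: [0.8, 0.2, -1.5]
opening: 0.643
grasp_force: 30.0
```

In the tool's units: 0.02 m is 0.025, 0.015 m is 0.0188.

Call:
{"method": "play_rows", "body": {"motion": [[[0,0,0.0188,0,0,0],[0,0,0.025,0,0,0],[0,0,0.025,0,0,0],[0,0,0.025,0,0,0],[0,0,0.025,0,0,0]]]}}

```text
time_s: 20.62
position: [0.5923, 0.0671, 0.1002]
tcp_rot: [[-0.999, -0.045, 0.001], [-0.045, 0.999, -0.0], [-0.001, -0.0, -1.0]]
force: [0.2, -0.4, -0.3]
opening: 0.644
grasp_force: 30.0
```

```bash
python3 go.py .593,.067,.045,92.6
```

```text
t 20.62 pos [0.5923 0.0671 0.1002] ya 92.58 tilt [ 0.0014 -0.0002] open 0.644 grip 29.98071312904358 F [ 0.2 -0.4 -0.3]
[-0.0007, -0.0001, 0.0552] wz -0.02 dist 0.055
```

In the tool's units: 0.057 m is 0.0713, 0.055 m is 0.0688.

Call:
{"method": "play_rows", "body": {"motion": [[[0,0,0.025,0,0,0],[0,0,0.0438,0,0,0],[0,0,0.0563,0,0,0],[0,0,0.065,0,0,0],[0,0,0.0688,0,0,0],[0,0,0.0713,0,0,0],[0,0,0.0713,0,0,0],[0,0,0.0713,0,0,0]]]}}

```text
time_s: 21.28
position: [0.5916, 0.0673, 0.0453]
tcp_rot: [[-0.999, -0.046, 0.0], [-0.046, 0.999, -0.0], [-0.0, -0.0, -1.0]]
force: [-5.2, -1.0, 12.9]
opening: 0.643
grasp_force: 30.0
```

```bash
python3 go.py .593,.067,.045,92.6
```

```text
t 21.28 pos [0.5916 0.0673 0.0453] ya 92.61 tilt [ 0.0002 -0.0004] open 0.643 grip 29.99285727739334 F [-5.2 -1.  12.9]
[-0.0014, -0.0004, 0.0003] wz 0.01 dist 0.001
```

On the floor (45 mm). I release the square cake, then go on to the loaf.

In the tool's units: -0.105 m is -0.1313, -0.01 m is -0.0125.

Call:
{"method": "play_rows", "body": {"motion": [[[0,0,0,0,0,0],[0,0,0,0,0,0],[0,0,0,0,0,0],[0,0,-0.0125,0,0,0],[0,0,-0.05,0,0,0],[0,0,-0.0938,0,0,0],[0,0,-0.125,0,0,0],[0,0,-0.1313,0,0,0]]], "fingers": 0.078}}

```text
time_s: 21.95
position: [0.595, 0.0676, 0.1526]
tcp_rot: [[-0.999, -0.046, 0.01], [-0.046, 0.999, -0.001], [-0.01, -0.001, -1.0]]
force: [1.0, -0.5, 0.1]
opening: 0.89
grasp_force: 0.0
```

```bash
python3 go.py .6005,-.0855,.12,101.5
```

```text
t 21.95 pos [0.595  0.0676 0.1526] ya 92.64 tilt [ 0.0096 -0.0007] open 0.89 grip 0.0 F [ 1.  -0.5  0.1]
[0.0015, -0.1532, 0.0326] wz -8.86 dist 0.157
```

In the tool's units: -0.153 m is -0.1913, -0.135 m is -0.1688, -8.9 degrees is -0.0247.

Call:
{"method": "play_rows", "body": {"motion": [[[0,-0.0438,0,0,0,-0.0111],[0,-0.0875,0,0,0,-0.0194],[0,-0.1313,0.0063,0,0,-0.0247],[0,-0.1688,0.0188,0,0,-0.0247],[0,-0.1913,0.035,0,0,-0.0247],[0,-0.1913,0.04,0,0,-0.0247],[0,-0.1913,0.04,0,0,-0.0247],[0,-0.1913,0.04,0,0,-0.0247]]]}}

```text
time_s: 22.62
position: [0.5982, -0.0843, 0.1149]
tcp_rot: [[-0.98, -0.2, -0.002], [-0.2, 0.98, 0.001], [0.002, 0.001, -1.0]]
force: [0.6, 0.2, 0.3]
opening: 0.893
grasp_force: 0.0
```

```bash
python3 go.py .6005,-.0855,.034,101.5; python3 - <<'E'
from fit import *
try: fit('cake_square',(.593,.067),z0=.01)
except Exception as e: print(e)
d=imaging.capture('side');x=proj(d,np.array([[.59,-.03,.05]]))[0].astype(int);cv2.imwrite('pics/loaf.png',cv2.resize(d['frame'][x[1]-60:x[1]+60,x[0]-80:x[0]+80,::-1],None,fx=4,fy=4))
E
```

```text
t 22.62 pos [ 0.5982 -0.0843  0.1149] ya 101.52 tilt [-0.0018  0.0011] open 0.893 grip 0.0 F [0.6 0.2 0.3]
[-0.0021, -0.0016, 0.0809] wz 0.02 dist 0.081
cake_square xy [0.5904 0.0677] yaw -0.6 err 0.091
cake_square xy [0.5892 0.0644] yaw 81.1 err 0.578
cake_square xy [0.591  0.0666] yaw -5.9 err 0.371
```

View pics/loaf.png

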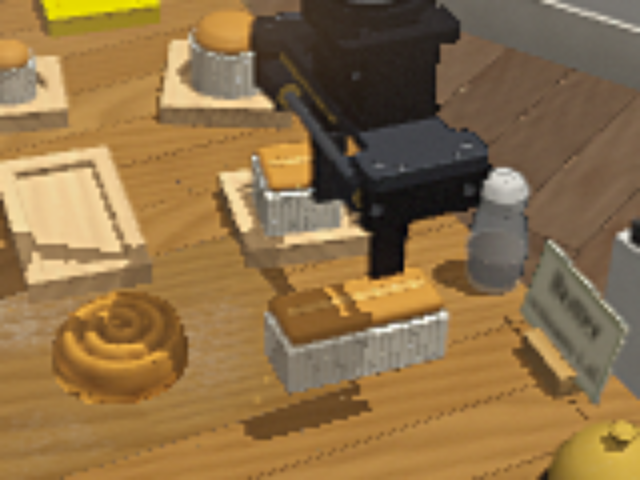

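The square cake stands in its recess at crop (295,190). The loaf lies below the gripper at (350,335), clear of the shaker at (500,230). I descend to it.

In the tool's units: 0.081 m is 0.1013, 0.08 m is 0.1.

Call:
{"method": "play_rows", "body": {"motion": [[[-0.0013,-0.0013,0.035,0,0,0],[-0.0013,-0.0013,0.0663,0,0,0],[-0.0013,-0.0013,0.09,0,0,0],[-0.0013,-0.0013,0.1,0,0,0],[-0.0013,-0.0013,0.1013,0,0,0]]]}}

```text
time_s: 23.28
position: [0.5989, -0.085, 0.0328]
tcp_rot: [[-0.98, -0.201, -0.003], [-0.201, 0.98, 0.001], [0.003, 0.002, -1.0]]
force: [0.5, -0.1, 0.1]
opening: 0.899
grasp_force: 0.0
```

Call:
{"method": "play_rows", "body": {"motion": [[[0,0,0,0,0,0],[0,0,0,0,0,0],[0,0,0,0,0,0],[0,0,0,0,0,0],[0,0,0,0,0,0],[0,0,0,0,0,0],[0,0,0,0,0,0],[0,0,0,0,0,0]]], "fingers": 0.03}}

```text
time_s: 23.95
position: [0.6003, -0.086, 0.035]
tcp_rot: [[-0.98, -0.2, 0.001], [-0.2, 0.98, -0.0], [-0.001, -0.0, -1.0]]
force: [-0.3, 1.5, 3.8]
opening: 0.522
grasp_force: 30.0
```

```bash
python3 go.py .427,.081,.16,6.2
```

```text
t 23.95 pos [ 0.6003 -0.086   0.035 ] ya 101.52 tilt [ 0.0009 -0.0002] open 0.522 grip 29.997947216033936 F [-0.3  1.5  3.8]
[0.1365, 0.1983, -0.125] wz 95.32 dist 0.271
```

In the tool's units: -0.125 m is -0.1563, -0.035 m is -0.0438, 19 degrees is 0.0528.

Call:
{"method": "play_rows", "body": {"motion": [[[0,0,-0.015,0,0,0],[0,0,-0.0438,0,0,0],[0,0,-0.0813,0,0,0],[0,0,-0.1188,0,0,0],[0.0038,0.005,-0.1438,0,0,0.0056],[0.0113,0.0163,-0.1563,0,0,0.0194],[0.0238,0.0338,-0.1563,0,0,0.0361],[0.0388,0.0563,-0.1563,0,0,0.0528]]]}}

```text
time_s: 24.62
position: [0.5616, -0.0487, 0.161]
tcp_rot: [[-0.991, 0.136, 0.004], [0.136, 0.991, -0.001], [-0.004, -0.001, -1.0]]
force: [-0.4, 0.0, -2.0]
opening: 0.53
grasp_force: 30.0
```

```bash
python3 go.py .427,.081,.16,6.2
```

```text
t 24.62 pos [ 0.5616 -0.0487  0.161 ] ya 82.17 tilt [ 0.004  -0.0014] open 0.53 grip 29.988012313842773 F [-0.4  0.  -2. ]
[0.151, 0.1101, 0.001] wz 75.97 dist 0.187
```

In the tool's units: 0.137 m is 0.1713, 0.124 m is 0.155, 55 degrees is 0.1528.

Call:
{"method": "play_rows", "body": {"motion": [[[0.0188,0.0138,0,0,0,0.0181],[0.04,0.0288,0,0,0,0.0361],[0.0625,0.045,0,0,0,0.0556],[0.0863,0.0625,0,0,0,0.075],[0.11,0.08,0,0,0,0.0944],[0.1338,0.0975,0,0,0,0.1139],[0.155,0.1125,0,0,0,0.1333],[0.1713,0.125,0,0,0,0.1528]]]}}

```text
time_s: 25.28
position: [0.4355, 0.07, 0.1596]
tcp_rot: [[-0.457, 0.889, -0.002], [0.889, 0.457, 0.0], [0.001, -0.002, -1.0]]
force: [-0.8, -0.5, -1.5]
opening: 0.524
grasp_force: 30.0
```

```bash
python3 go.py .427,.081,.12,6.2
```

```text
t 25.28 pos [0.4355 0.07   0.1596] ya 27.21 tilt [-0.0018  0.0002] open 0.524 grip 29.986276924610138 F [-0.8 -0.5 -1.5]
[0.0137, -0.0025, 0.0396] wz 21.01 dist 0.042
```

In the tool's units: 0.058 m is 0.0725, -0.0025 m is -0.0031, 21 degrees is 0.0583.

Call:
{"method": "play_rows", "body": {"motion": [[[0.0075,-0.0013,0.0063,0,0,0.0167],[0.0138,-0.0025,0.0188,0,0,0.0333],[0.0175,-0.0031,0.0375,0,0,0.0472],[0.0175,-0.0031,0.0563,0,0,0.0556],[0.0175,-0.0031,0.0688,0,0,0.0583],[0.0175,-0.0031,0.0725,0,0,0.0583],[0.0175,-0.0031,0.0725,0,0,0.0583],[0.0175,-0.0031,0.0725,0,0,0.0583]]]}}

```text
time_s: 25.95
position: [0.4293, 0.0802, 0.1017]
tcp_rot: [[-0.114, 0.993, 0.0], [0.993, 0.114, -0.0], [-0.0, 0.0, -1.0]]
force: [1.2, -0.2, -1.9]
opening: 0.525
grasp_force: 30.0
```

```bash
python3 go.py .427,.081,.045,6.2;  python3 -c "
from fit import *
d=imaging.capture('side');x=proj(d,np.array([[.43,.08,.05]]))[0].astype(int);cv2.imwrite('pics/loaf2.png',cv2.resize(d['frame'][x[1]-60:x[1]+60,x[0]-80:x[0]+80,::-1],None,fx=4,fy=4))"
```

```text
t 25.95 pos [0.4293 0.0802 0.1017] ya 6.56 tilt [ 0.0003 -0.0001] open 0.525 grip 29.99629944562912 F [ 1.2 -0.2 -1.9]
[0.0011, -0.0022, 0.0567] wz 0.36 dist 0.057
```

View pics/loaf2.png

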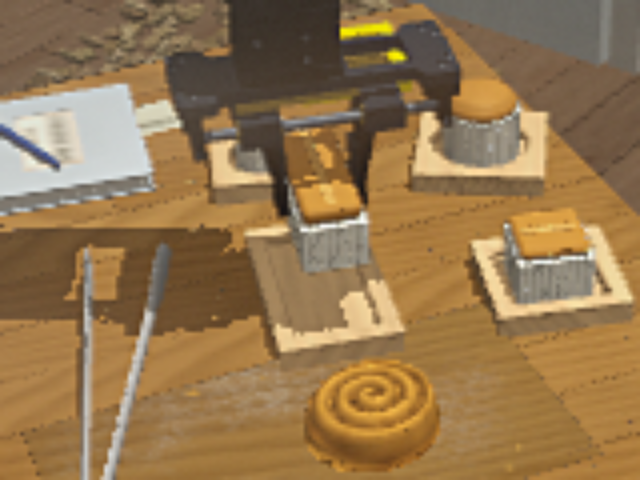

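The loaf is aligned above the oblong board, at crop (330,225). I lower it.

In the tool's units: 0.058 m is 0.0725, 0.056 m is 0.07, 0.3 degrees is 0.0008.

Call:
{"method": "play_rows", "body": {"motion": [[[0.0013,-0.0025,0.025,0,0,0.0008],[0.0013,-0.0025,0.0438,0,0,0.0008],[0.0013,-0.0025,0.0563,0,0,0.0008],[0.0013,-0.0025,0.065,0,0,0.0008],[0.0013,-0.0025,0.07,0,0,0.0008],[0.0013,-0.0025,0.0725,0,0,0.0008],[0.0013,-0.0025,0.0725,0,0,0.0008],[0.0013,-0.0025,0.0725,0,0,0.0008]]]}}

```text
time_s: 26.67
position: [0.4273, 0.0809, 0.0448]
tcp_rot: [[-0.109, 0.994, 0.002], [0.994, 0.109, -0.0], [-0.0, 0.002, -1.0]]
force: [-1.0, -0.5, 8.7]
opening: 0.529
grasp_force: 30.0
```

```bash
python3 go.py .427,.081,.045,6.2
```

```text
t 26.67 pos [0.4273 0.0809 0.0448] ya 6.24 tilt [ 0.0016 -0.0002] open 0.529 grip 30.000770688056946 F [-1.  -0.5  8.7]
[0.0001, -0.0003, -0.0002] wz 0.04 dist 0.0
```

Contact on the floor. I release the loaf, rise and retreat.

Call:
{"method": "play_rows", "body": {"motion": [[[0,0,0,0,0,0],[0,0,0,0,0,0],[0,0,0,0,0,0],[0,0,-0.0125,0,0,0],[0,0,-0.05,0,0,0],[0,0,-0.1,0,0,0],[0,0,-0.15,0,0,0],[0,0,-0.2,0,0,0]]], "fingers": 0.07}}

```text
time_s: 27.33
position: [0.4263, 0.081, 0.2049]
tcp_rot: [[-0.109, 0.994, -0.001], [0.994, 0.109, 0.0], [0.0, -0.001, -1.0]]
force: [1.2, 0.1, 0.6]
opening: 0.802
grasp_force: 0.0
```

Call:
{"method": "play_rows", "body": {"motion": [[[-0.0375,0,-0.0375,0,0,0],[-0.0875,0.0125,-0.0625,0,0,0],[-0.1375,0.025,-0.0625,0,0,0],[-0.1875,0.0375,-0.0625,0,0,0],[-0.2375,0.0375,-0.0625,0,0,0],[-0.2875,0.0375,-0.0625,0,0,0],[-0.325,0.0375,-0.0625,0,0,0],[-0.3375,0.0375,-0.0625,0,0,0]]]}}

```text
time_s: 28.0
position: [0.487, -0.1891, 0.2534]
tcp_rot: [[-0.105, 0.995, 0.002], [0.995, 0.105, -0.003], [-0.003, 0.002, -1.0]]
force: [0.2, -0.2, 0.3]
opening: 0.808
grasp_force: 0.0
```

```bash
python3 go.py; python3 - <<'E'
from fit import *
for n,g in {'cake_square':(.593,.067),'cake_loaf':(.427,.081),'muffin_large':(.571,.253),'muffin_mini':(.394,.262)}.items():
    try: fit(n,g,z0=.01)
    except Exception as e: print(n,e)
for n,g in {'board_square':(.593,.067),'bare_slice':(.404,-.364)}.items(): fit(n,g)
a=imaging.capture('top')['frame'][150:260,200:360,::-1]; b=imaging.capture('side')['frame'][120:340,240:430,::-1]
cv2.imwrite('pics/end.png',np.hstack([cv2.resize(a,(400,275)),cv2.resize(b[:131],(400,275))]))
E
```

```text
t 28.0 pos [ 0.487  -0.1891  0.2534] ya 6.0 tilt [ 0.0019 -0.0028] open 0.808 grip 0.0 F [ 0.2 -0.2  0.3]
cake_square xy [0.5934 0.0683] yaw -1.0 err 0.078
cake_square xy [0.5893 0.0614] yaw -1.2 err 0.187
cake_square xy [0.5907 0.0677] yaw -0.5 err 0.159
cake_loaf xy [0.4282 0.0795] yaw 96.1 err 0.051
cake_loaf xy [0.4266 0.0776] yaw 95.9 err 0.102
cake_loaf xy [0.4275 0.0795] yaw 95.4 err 0.085
muffin_large xy [0.5704 0.2549] yaw 4.8 err 0.047
muffin_large xy [0.5716 0.2588] yaw 5.8 err 0.992
muffin_large xy [0.5703 0.2552] yaw 4.6 err 0.524
muffin_mini side none
muffin_mini xy [0.3931 0.2632] yaw 2.0 err 0.065
muffin_mini xy [0.3931 0.2632] yaw 2.0 err 0.065
board_square xy [0.5944 0.0687] yaw 93.1 err 0.581
board_square xy [0.5917 0.0667] yaw 1.2 err 1.201
board_square xy [0.5936 0.0681] yaw 3.1 err 0.907
bare_slice xy [ 0.4046 -0.365 ] yaw 100.6 err 0.324
bare_slice xy [ 0.4015 -0.3659] yaw 99.5 err 0.129
bare_slice xy [ 0.4033 -0.365 ] yaw 101.4 err 0.234
```

View pics/end.png

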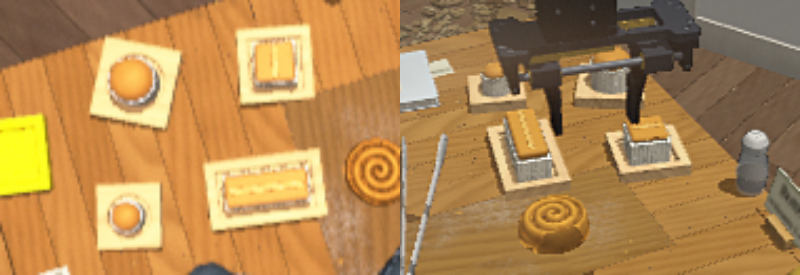

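The top half of the picture shows all four cakes upright and centred in their recesses: large (135,82), mini (127,215), square (275,62) and loaf (265,190). The slice and swirl have not moved, and the gripper is clear.

```bash
python3 -c "
from rig import bot
print(bot.hand_in())"
```

```text
the job is handed in; nothing more can be done
None
```

All four cased cakes are upright in their matching recesses, the slice and swirl lie where they were, and the job was handed in at about 29 s of the 109 s allowed.

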